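# Set the refill station's selector to the docked bottle's colour

## Robot

A 7-joint arm with a two-finger parallel gripper is mounted at the origin on the work surface. World frame = base frame: x ahead of the robot, y to its left, z up, the work surface at z = 0. Lengths are in m, angles in degrees, forces in N, time in s.
With the tool pointing down it reaches from about 0.425 to 0.875 m from the base axis. Payload 4.7 kg.
Tool frame: the origin (TCP) lies between the finger pads; the fingertips stand env.finger_overhang ahead of it and the grasp point (between the pads) lies 5 mm behind it (env.finger_overhang is the distance from the TCP to the fingertips, in m); z points along the fingers, y is the line along which they close (so a half turn about z gives the same grasp; the last joint's range is limited). The gripper opens to 87 mm and grips with 3 to 60 N. Pads are 19 mm wide; open, the fingers measure 117 mm over their backs; the gripper's body (75 mm by 190 mm) begins 51 mm behind the grasp point.
Start: joints at [-70.411, 18.392, -4.016, 83.108, 1.295, 78.541, -3.26], TCP at [0.209, 0.615, 0.237] pointing down, gripper open.
Joint ranges: [-163.93, 163.93], [-17.29, 119.83], [-79.2, 71.16], [3.27, 140.29], [-89.18, 269.18], [5.43, 117.66], [-154.24, 154.24]. Speed limits (degrees/s): [147.25, 147.25, 180, 180, 180, 180, 180].

## Interface

Orientations are given as [roll, pitch, yaw] about the fixed x, y, z axes, in that order (R = Rz(yaw) Ry(pitch) Rx(roll)).
In Python, from cell import telemetry, eyes, env, models gives the robot as it stands. The module is installed in compiled form; this text tells all that it offers.
- The arm moves only by the tool drive_tool, never from a script. Its arguments are lists of equal length, an entry for each row: "angular": the turn, a rotation vector about the tool's x, y, z in rad, a list of three; "delta_pos": the shift along the tool's x, y, z in cm, a list of three; "gripper": the finger opening in cm, from 0 to 8.7. A call has 1 to 20 rows; each row shifts and turns the commanded pose from where the row before left it, along the tool's axes as they then stand; what a row does not reach is not made up. A row lasts 1/10 s, in which the tool goes at most 50 mm and 8.59 degrees, less where a joint would pass 70% of its speed; a pose out of reach is approached as far as the arm can. A call with a gripper value outside its range is refused whole. The fingers move at their own pace and stop on an object; "squeeze" is the grip in N (left out, the last holds). Time passes only in rows, so rows that do not move let the fingers close. It gives the time, the measured TCP pose, the force, the opening and the grip force at its end, in the units of the state.
- telemetry.get_obs(): the state, without advancing time (a new reading comes with each control period).
- eyes.read_camera(name): name is "scene" or "top"; returns a dict with "pixels" (384x512x3 uint8, red, green, blue), "mtx" (3x3 intrinsics, pixels), "origin" and "orientation" of the camera in the world. Camera axes: x right, y down, z forward; pixel columns grow to the right and rows downward; lengths in m; the calibration is good to about 2 mm. A picture is of the moment at which its call begins. There is no depth.
- env.sign_off(): hands the job in; it is judged then, once.
Trained networks look in a picture, given as the dict that the camera call returned (one of the last four; its "shot" number tells which), for a name from the list of things; names that differ only in an ending like _2 or _b are one class to them, and where a whole thing is asked for, a point or a joint stands for the part that bears it (a point fixed in the world has none). Each returns a list of dicts, best first, with "p" (0 to 1); they miss things now and then, are a little off and sometimes report something else, mostly with a low value. They report only what shows in the picture. A call takes as long as a camera call. They do not tell look-alikes from the thing itself.
- models.search_frame(picture, target): "centre" ([column, row] in pixels, amid what is visible of it).
- models.cut_out(picture, target): "pixels" (384x512 bool, what is visible of it) and "centre" ([column, row] in pixels, amid what is visible of it).
The state is a dict: "time_s": time; "qpos": joint angles; "joint_velocities": joint speeds; "effort": joint torques, N m; "tool_pos": TCP position; "tool_rot": TCP orientation; "force": force on the tool from outside, world axes, zero at the start; "wrist_torque": the same for the moment, N m; "grip_width": finger opening in m; "grasp_force": force on a finger pad.
Only numpy, scipy, OpenCV 4.12 (cv2) and the standard library are available. Lean on these libraries where they do the work, as an engineer would, in place of code of your own. Each camera call takes 0.05 s, during which the arm holds its last target. There are 200 camera calls.

## Task

One of the three spray bottles stands on the refill foot of the station. Turn the station's big selector knob, clockwise and in several grips as needed, until its yellow pointer clicks home at the mark of that bottle's colour (pink, white or grey), then let go. Leave the bottles, ramekin, pot scraper and pod tub standing where they are.

Things in the scene. Friction and masses are not known exactly. Their poses are not given: they have to be found in the camera images.
- station: Fixed refill station, blue base plate 200 (x) by 370 (y) by 10 mm; origin at the centre of its underside, front to -x. On its -y half a blue console, 170 by 180 mm, centred at y = -75 mm, 50 mm high in front, 119 mm behind: its top slopes down to -x at 22.1 degrees. The knob stands square on this slope, its axis meeting it at (0, -75, 84.5) mm. Refill foot on the +y half.
- knob (a joint): Knob angle, rad, growing clockwise seen from above; at 0 the yellow pointer points down the slope (station -x). Clicks every 36 degrees (0.628); about 0.22 N m to leave one. Marks 68 mm from the axis: plain black ticks at 0, 0.628, 1.257, 1.885; pink 2.513; white 3.142 (up the slope); grey 3.770. End stops -0.2 and 3.97. Starts between 0 and 0.63.
- knob_grip (a point): Where to grip: on the knob's axis, 36 mm above the sloping face. z is the axis, out of the face; x runs along the grip bar, pointer end at -x; turns with the knob. The black bar is 80 mm long (x), 20 mm wide (y), from 10 to 51 mm above the face, on a round skirt 94 mm in diameter, 10 mm high.
- dock (a point): Centre of the refill foot where one bottle stands, 10 mm above the table; a low cup 92 mm wide outside, 80 mm inside, its rim 40 mm above the table, surrounds it. It lies 195 mm to the side of the knob's axis. z up.
- bottle_pink: Spray bottle, pink body; round, 66 mm in diameter, black trigger head on top, 214 mm tall overall; origin at the centre of its underside, z up. It stands either on the refill foot or in a slot of the rack.
- bottle_white: Spray bottle, white body; round, 66 mm in diameter, black trigger head on top, 214 mm tall overall; origin at the centre of its underside, z up. It stands either on the refill foot or in a slot of the rack.
- bottle_grey: Spray bottle, grey body; round, 66 mm in diameter, black trigger head on top, 214 mm tall overall; origin at the centre of its underside, z up. It stands either on the refill foot or in a slot of the rack.
- rack: Fixed white rack, 330 (x) by 94 (y) by 60 mm, three slots along its x at -108, 0 and 108 mm; holds the two bottles that are not on the refill foot. Origin at the centre of its underside.
- ramekin: White ceramic ramekin, 90 mm in diameter, 48 mm high, loose. Origin at the centre of its underside.
- scraper: Steel pot scraper lying flat, about 158 mm long (x) by 100 mm (y), 12 mm high, loose. Origin on its underside near the middle.
- pod_tub: Closed blue tub of dishwasher pods with white lid, 108 (x) by 158 (y) by 100 mm high, loose. Origin at the centre of its underside.
Mind the look-alikes: they are no part of the job. What is shaped like the bottle_white but orange or purple is not meant.

How it is judged (in metres and radians):
At the end, for the whole second after the job is handed in: The knob rests, still, within 0.14 rad (8 degrees) of the mark whose colour is that of the bottle on the refill foot, with that bottle still within 30 mm of the foot's centre; all bottles are upright (within 0.3 rad), and bottles, ramekin, scraper and pod tub are within 30 mm of where they started (((horizontal distance between bottle_pink and dock below 0.03 m and value of joint knob between 2.373 and 2.653 rad) or (horizontal distance between bottle_white and dock below 0.03 m and value of joint knob between 3.002 and 3.282 rad) or (horizontal distance between bottle_grey and dock below 0.03 m and value of joint knob between 3.63 and 3.91 rad)) and velocity of joint knob between -0.1 and 0.1 rad/s and distance of each of bottle_pink, bottle_white, bottle_grey, ramekin, scraper, pod_tub from where it was at the start of the episode below 0.03 m and angle between each of bottle_pink, bottle_white, bottle_grey's own z axis and vertical below 0.3 rad); the robot touches nothing.
It fails at once if A spray bottle is shifted by more than 30 mm or tipped (distance of any of bottle_pink, bottle_white, bottle_grey from where it was at the start of the episode above 0.03 m or angle between any of bottle_pink, bottle_white, bottle_grey's own z axis and vertical above 0.3 rad).
It fails at once if The ramekin is shifted by more than 30 mm (distance of ramekin from where it was at the start of the episode above 0.03 m).
It fails at once if The pot scraper is shifted by more than 30 mm (distance of scraper from where it was at the start of the episode above 0.03 m).
It fails at once if The pod tub is shifted by more than 30 mm (distance of pod_tub from where it was at the start of the episode above 0.03 m).
It also fails if it takes over 58 s, if anything falls off the work surface, if the arm or the gripper's body presses on something with over 40 N, if the wrist force passes 120 N, or if a joint passes its speed limit or range.

## Working session

There is one attempt and no reset: what is moved stays moved. The work goes in short steps, Python scripts to look and compute and a tool call to move; the robot and the scene stay as the last step left them, time stands still between calls to the robot, and variables do not carry over. Pictures are saved under pics/ and viewed, at most 10 in all, crops included, and the job is handed in when it is done.

Besides the shell and the picture viewer there is one more tool, called in YAML: its name, and indented under it one key for each argument. drive_tool: Moves the arm, as the interface text tells. Its arguments: {"type":"object","properties":{"angular":{"type":"array","items":{"type":"array","items":{"type":"number"}}},"delta_pos":{"type":"array","items":{"type":"array","items":{"type":"number"}}},"gripper":{"type":"array","items":{"type":"number"}},"squeeze":{"type":"number"}},"required":["angular","delta_pos","gripper"]}

```bash
mkdir -p pics; cat > h.py <<'E'
import numpy as np, cv2
from cell import telemetry, eyes, env, models
def save(p,n,crop=None,s=1):
    im=p["pixels"][:,:,::-1]
    if crop: a,b,c,d=crop; im=im[b:d,a:c]
    cv2.imwrite("pics/"+n,cv2.resize(im,None,fx=s,fy=s,interpolation=cv2.INTER_CUBIC))
E
python3 - <<'E'
from h import *
for n in("top","scene"):
    p=eyes.read_camera(n); save(p,n+"1.png",s=1.5)
    print(n,p["mtx"],p["origin"],p["orientation"])
    np.savez(n+"1.npz",**{k:np.array(v) for k,v in p.items()})
    for t in("station","knob","bottle_white","bottle_pink","bottle_grey","rack"):
        print(t,[(np.round(r["centre"]),round(r["p"],2)) for r in models.search_frame(p,t)[:4]])
print(env.finger_overhang, telemetry.get_obs())
E
```

```text
top [[354.82348472   0.         254.24442485]
 [  0.         354.82348472 196.10000051]
 [  0.           0.           1.        ]] [ 0.39269189 -0.00377325  1.43399041] [-175.24959392    0.87432153  -90.83562242]
station [(array([241., 189.]), 0.94)]
knob []
bottle_white [(array([199., 190.]), 0.69), (array([216., 239.]), 0.56), (array([239., 192.]), 0.37)]
bottle_pink [(array([138., 214.]), 0.77)]
bottle_grey [(array([135., 184.]), 0.57)]
rack [(array([144., 174.]), 0.64)]
scene [[494.98642027   0.         254.10795538]
 [  0.         494.98642027 195.10910765]
 [  0.           0.           1.        ]] [1.11411845 0.64629371 1.54712176] [-148.19973248   -0.75763656  138.27767946]
station [(array([263., 229.]), 0.95)]
knob [(array([250., 208.]), 0.63), (array([261., 230.]), 0.34)]
bottle_white [(array([353., 226.]), 0.97), (array([324., 204.]), 0.68), (array([296., 242.]), 0.63)]
bottle_pink [(array([368., 279.]), 0.83)]
bottle_grey [(array([344., 306.]), 0.65)]
rack [(array([327., 332.]), 0.74)]
0.014 {'time_s': 0.7, 'qpos': array([-70.40927855,  18.38708075,  -4.01638489,  83.10706044,
         1.29644568,  78.54275288,  -3.25976728]), 'joint_velocities': array([ 0.04693669,  0.05858827,  0.0267835 , -0.05495249,  0.02396493,
        0.11043872,  0.04708076]), 'effort': array([-1.22621254e-04, -4.90940738e+01, -4.03096732e-01, -3.12703979e+01,
       -6.36732252e-02,  3.37303674e-02,  2.86683189e-05]), 'tool_pos': array([0.20932593, 0.61538623, 0.23664582]), 'tool_rot': array([1.79991678e+02, 4.20291686e-03, 1.61218854e+02]), 'force': array([-0.67813509,  0.22861424,  1.09359877]), 'wrist_torque': array([-0.00519276, -0.02809261,  0.01972547]), 'grasp_force': 0.0, 'grip_width': 0.08691349671791267}
```

View pics/top1.png

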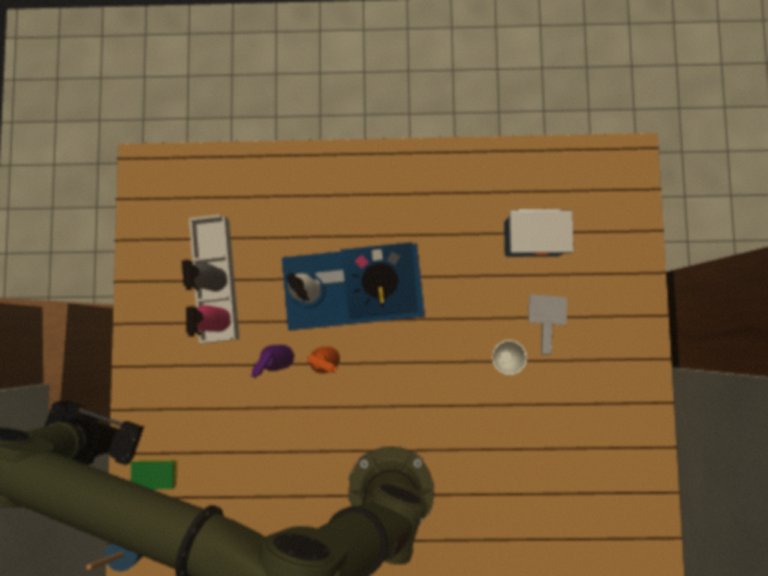

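View pics/scene1.png

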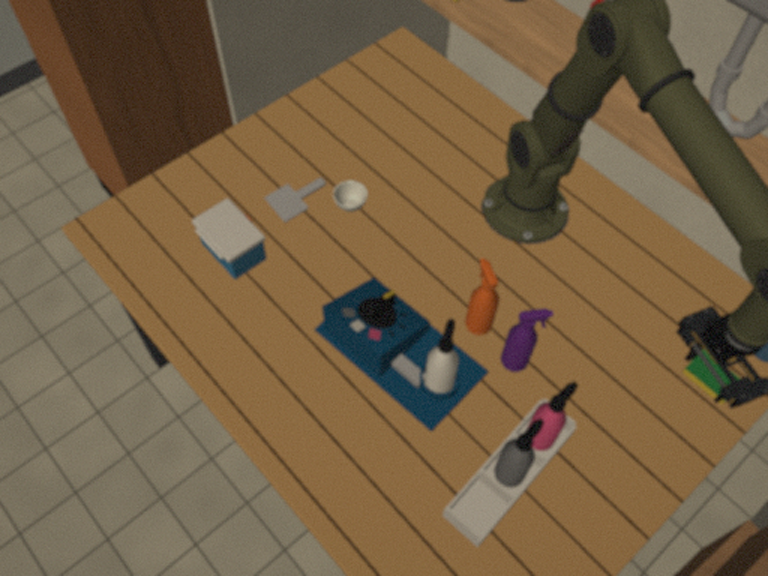

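The bottle on the foot is white, at top px (203,192) and scene px (294,245). The grey one (137,184) and pink one (140,213) stand in the rack. The orange and purple look-alikes stand in front of the station. I'll fit the station pose next and confirm the bottle in a crop.

```bash
cat > fit.py <<'E'
from h import *
from scipy.optimize import minimize
from scipy.spatial.transform import Rotation as R
def cam(n):
    d=np.load(n); return d["pixels"],d["mtx"],d["origin"],R.from_euler("xyz",d["orientation"],degrees=True).as_matrix()
def proj(c,P):
    q=(P-c[2])@c[3]@c[1].T; return q[:,:2]/q[:,2:]
B=np.array([[x,y,z] for x in(-.1,.1) for y in(-.185,.185) for z in(0,.01)])
C=np.array([[x,y,z] for x,zt in((-.085,.05),(.085,.119)) for y in(-.165,.015) for z in(.01,zt)])
def T(p,P): c,s=np.cos(p[2]),np.sin(p[2]); return P@np.array([[c,s,0],[-s,c,0],[0,0,1]])+[p[0],p[1],0]
cams=[cam("top1.npz"),cam("scene1.npz")]
cl=[]
for c in cams:
    h=cv2.cvtColor(c[0],cv2.COLOR_RGB2HSV)
    blue=(h[...,0]>95)&(h[...,0]<115)&(h[...,1]>120); n,l,st,_=cv2.connectedComponentsWithStats(blue.astype(np.uint8))
    blue=l==1+np.argmax(st[1:,4]); wood=(h[...,0]<22)&(h[...,1]>90)&(h[...,2]>90)
    cl.append((blue,wood))
def cost(p,v=False):
    t=[]
    for c,(b,w) in zip(cams,cl):
        m=np.zeros((384*4,512*4),np.uint8)
        for P in(B,C): cv2.fillConvexPoly(m,cv2.convexHull(np.round(4*proj(c,T(p,P))+1.5).astype(np.int32)),255)
        m=cv2.resize(m,(512,384),interpolation=cv2.INTER_AREA)/255.
        t.append((b*(1-m)).sum()+(w*m).sum())
    return t if v else sum(t)
if __name__=="__main__":
    best=min((minimize(cost,[x,y,a],method="Nelder-Mead",options=dict(initial_simplex=np.array([[x,y,a],[x+.03,y,a],[x,y+.03,a],[x,y,a+.1]]),xatol=1e-4)) for x in(.53,.58,.5) for y in(.02,.07,.12) for a in(0,.1)),key=lambda r:r.fun)
    p=best.x; print(p,best.fun,cost(p,1),[b.sum() for b,_ in cl])
    s=np.radians(22.1); Rs=R.from_euler("y",-s).as_matrix(); Rw=R.from_euler("z",p[2]).as_matrix()@Rs
    o=T(p,np.array([[0,-.075,.0845]]))[0]; print("axis pt",o,"n",Rw[:,2],"dock",T(p,np.array([[0,.12,.01]]))[0])
    L={"grip":[0,0,.036],"white":[.068,0,0]}
    for k in(0.628*4,0.628*6): L[str(k)]=[-.068*np.cos(k),.068*np.sin(k),0]
    for i,c in enumerate(cams):
        print(i,{k:np.round(proj(c,(Rw@v+o)[None])[0],1) for k,v in L.items()})
        h=cv2.cvtColor(c[0],cv2.COLOR_RGB2HSV); g=proj(c,(Rw@[0,0,.04]+o)[None])[0]
        u,v=np.meshgrid(range(512),range(384)); m=(h[...,0]>20)&(h[...,0]<35)&(h[...,1]>130)&(np.hypot(u-g[0],v-g[1])<35)
        cu,cv=u[m].mean(),v[m].mean(); d=c[3]@np.linalg.solve(c[1],[cu,cv,1])
        for hh in(.05,.03):
            q=o+Rw[:,2]*hh; X=c[2]+d*((q-c[2])@Rw[:,2])/(d@Rw[:,2]); l=Rw.T@(X-o); print("yellow",m.sum(),cu,cv,"local",l,"ang",np.arctan2(l[1],-l[0]))
        im=c[0][:,:,::-1].copy(); im=cv2.resize(im,None,fx=4,fy=4,interpolation=cv2.INTER_CUBIC)
        for P in(B,C):
            for x in proj(c,T(p,P)): cv2.circle(im,tuple(int(a) for a in 4*x+1.5),4,(0,0,255),1)
        for v in L.values(): cv2.circle(im,tuple(int(a) for a in 4*proj(c,(Rw@v+o)[None])[0]+1.5),5,(0,255,0),1)
        a,b=((170,140),(190,170))[i]; cv2.imwrite(f"pics/c{i}.png",im[4*b:4*b+560,4*a:4*a+600])
    i=np.hstack([cv2.imread("pics/c0.png"),cv2.imread("pics/c1.png")]); cv2.imwrite("pics/c.png",cv2.resize(i,(800,373)))
E
python3 fit.py
```

```text
[0.53454578 0.09259698 0.08264906] 143.2941176470588 [np.float64(71.41960784313724), np.float64(71.87450980392157)] [np.int64(2767), np.int64(3440)]
axis pt [0.5407374 0.017853  0.0845   ] n [-0.37494003 -0.03105919  0.92652863] dock [0.52463918 0.21218737 0.01      ]
0 {'grip': array([253.6, 189.5]), 'white': array([251.7, 169.6]), '2.512': array([241.5, 174. ]), '3.768': array([262.5, 171.8])}
yellow 40 253.55 195.725 local [-0.01998209  0.00242916  0.05      ] ang 0.12097318128523395
yellow 40 253.55 195.725 local [-0.02617918  0.00261634  0.03      ] ang 0.09960885404306169
1 {'grip': array([254.2, 201.6]), 'white': array([238.3, 217. ]), '2.512': array([249.5, 222.8]), '3.768': array([232.3, 208.3])}
yellow 32 258.28125 197.15625 local [-0.0149533   0.00090422  0.05      ] ang 0.06039632904304869
yellow 32 258.28125 197.15625 local [-0.03629972 -0.00989391  0.03      ] ang -0.2660978690271268
```

View pics/c.png

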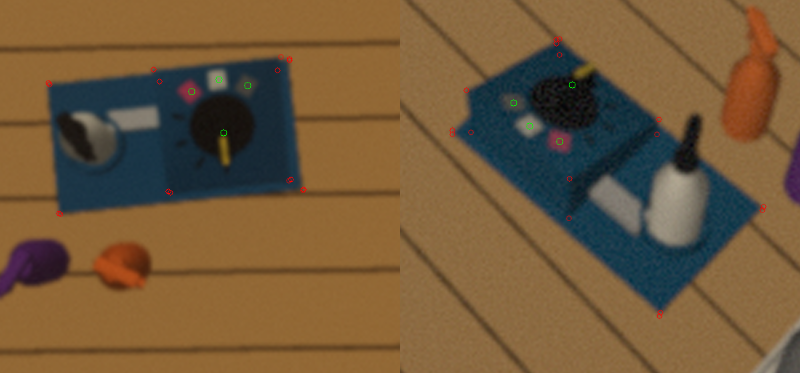

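Both pictures agree with the fit: the projected corners, the marks and the dock all land on the image, and dock-to-axis is 195 mm. The white bottle is on the foot, so the target is 3.14 rad, and the knob starts at about 0.1. I'll lift, then cross.

drive_tool:
  angular:
    - [0,0,0]
    - [0,0,0]
    - [0,0,0]
    - [0,0,0]
    - [0,0,0]
    - [0,0,0]
    - [0,0,0]
    - [0,0,0]
    - [0,0,0]
    - [0,0,0]
  delta_pos:
    - [0,0,-3]
    - [0,0,-4]
    - [0,0,-4]
    - [0,0,-4]
    - [0,0,-1]
    - [-1,-1,0]
    - [-2.3,-2.4,0]
    - [-2.3,-2.4,0]
    - [-2.3,-2.4,0]
    - [-2.3,-2.4,0]
  gripper: [8.7,8.7,8.7,8.7,8.7,8.7,8.7,8.7,8.7,8.7]

```text
time_s: 1.7
tool_pos: [0.2725, 0.4792, 0.3941]
tool_rot: [-179.8, -0.0, 161.2]
force: [-0.3, 0.4, 0.8]
grip_width: 0.0873
grasp_force: 0.0
```

drive_tool:
  angular:
    - [0,0,0]
    - [0,0,0]
    - [0,0,0]
    - [0,0,0]
    - [0,0,0]
    - [0,0,0]
    - [0,0,0]
    - [0,0,0]
    - [0,0,0]
    - [0,0,0]
    - [0,0,0]
    - [0,0,0]
    - [0,0,0]
    - [0,0,0]
    - [0,0,0]
    - [0,0,0]
    - [0,0,0]
    - [0,0,0]
  delta_pos:
    - [-2.3,-2.4,0]
    - [-2.3,-2.4,0]
    - [-2.3,-2.4,0]
    - [-2.3,-2.4,0]
    - [-2.3,-2.4,0]
    - [-2.3,-2.4,0]
    - [-2.3,-2.4,0]
    - [-2.3,-2.4,0]
    - [-2.3,-2.4,0]
    - [-2.3,-2.4,0]
    - [-2.3,-2.4,0]
    - [-2.3,-2.4,0]
    - [-2.3,-2.4,0]
    - [-2.3,-2.4,0]
    - [-2.3,-2.4,0]
    - [-0.5,-1.1,0]
    - [0,0,0]
    - [0,0,0]
  gripper: [8.7,8.7,8.7,8.7,8.7,8.7,8.7,8.7,8.7,8.7,8.7,8.7,8.7,8.7,8.7,8.7,8.7,8.7]

```text
time_s: 3.5
tool_pos: [0.4827, 0.0192, 0.3956]
tool_rot: [180.0, -0.1, 161.3]
force: [0.2, 0.2, 0.3]
grip_width: 0.0867
grasp_force: 0.0
```

```bash
cat > go.py <<'E'
import sys
from h import *
from scipy.spatial.transform import Rotation as R
np.set_printoptions(suppress=True,precision=3)
o=np.array([.5407,.0179,.0845]); Rw=R.from_euler("zy",[.0826,-np.radians(22.1)]).inv().as_matrix().T if 0 else (R.from_euler("z",.0826)*R.from_euler("y",-np.radians(22.1))).as_matrix()
def goal(k,h,flip=1):
    y=flip*Rw@[np.sin(k),np.cos(k),0]; z=-Rw[:,2]; return np.stack([np.cross(y,z),y,z],1), o+Rw[:,2]*h
def report(k,h,flip=1):
    s=telemetry.get_obs(); Rt=R.from_euler("xyz",s["tool_rot"],degrees=True); G,X=goal(k,h,flip)
    rv=(Rt.inv()*R.from_matrix(G)).as_rotvec(); l=Rw.T@(s["tool_pos"]-o)
    yl=Rw.T@Rt.as_matrix()[:,1]
    print("t",s["time_s"],"q",s["qpos"],"pos",s["tool_pos"],"F",s["force"],"grip",s["grip_width"],s["grasp_force"])
    print("rotvec",rv,"dpos cm NOW",100*Rt.as_matrix().T@(X-s["tool_pos"]),"cm AFTER turn",100*G.T@(X-s["tool_pos"]),"local mm",l*1000,"hand k",np.arctan2(yl[0],yl[1]))
if __name__=="__main__": report(*map(float,sys.argv[1:]))
E
python3 go.py 0.1 0.2
```

```text
t 3.5 q [-38.959  -5.52   31.002  90.746   2.781  94.08   63.397] pos [0.483 0.019 0.396] F [0.18  0.226 0.301] grip 0.08668492358872158 0.0
rotvec [-0.097 -0.377 -0.306] dpos cm NOW [ 1.346 -1.263 12.579] cm AFTER turn [ 6.269 -1.242 10.99 ] local mm [ 63.619   6.1   309.902] hand k 0.3823190083656826
```

drive_tool:
  angular:
    - [-0.0194,-0.0754,-0.0612]
    - [-0.0194,-0.0754,-0.0612]
    - [-0.0194,-0.0754,-0.0612]
    - [-0.0194,-0.0754,-0.0612]
    - [-0.0194,-0.0754,-0.0612]
    - [0,0,0]
    - [0,0,0]
    - [0,0,0]
    - [0,0,0]
    - [0,0,0]
    - [0,0,0]
  delta_pos:
    - [0,0,0]
    - [0,0,0]
    - [0,0,0]
    - [0,0,0]
    - [0,0,0]
    - [1.5,-0.3,2.5]
    - [1.6,-0.3,2.8]
    - [1.6,-0.3,2.8]
    - [1.6,-0.3,2.8]
    - [0,0,0]
    - [0,0,0]
  gripper: [8.7,8.7,8.7,8.7,8.7,8.7,8.7,8.7,8.7,8.7,8.7]

```text
time_s: 4.6
tool_pos: [0.4693, 0.0177, 0.3038]
tool_rot: [177.1, 15.9, 174.1]
force: [-0.2, -0.1, -0.2]
grip_width: 0.0867
grasp_force: 0.0
```

```bash
python3 go.py 0.1 0.11
```

```text
t 4.6 q [  4.972 -17.248  -8.347 112.922  -2.994  68.015  81.879] pos [0.469 0.018 0.304] F [-0.173 -0.103 -0.164] grip 0.08673717660312488 0.0
rotvec [-0.016 -0.103 -0.078] dpos cm NOW [ 0.295 -0.62  12.107] cm AFTER turn [ 1.587 -0.736 12.   ] local mm [ 16.525   5.74  229.995] hand k 0.177235562286984
```

drive_tool:
  angular:
    - [0,0,0]
    - [0,0,0]
    - [0,0,0]
    - [0,0,0]
    - [0,0,0]
    - [0,0,0]
  delta_pos:
    - [0.3,-0.2,2]
    - [0.3,-0.2,2]
    - [0.3,-0.2,2]
    - [0.3,-0.1,2]
    - [0,0,0]
    - [0,0,0]
  gripper: [8.7,8.7,8.7,8.7,8.7,8.7]

```text
time_s: 5.2
tool_pos: [0.4806, 0.0134, 0.2251]
tool_rot: [177.1, 16.1, 174.1]
force: [-0.4, -0.0, 0.2]
grip_width: 0.0867
grasp_force: 0.0
```

```bash
python3 go.py 0.1 0.11
```

```text
t 5.2 q [  4.994 -13.832  -8.388 119.365  -2.694  58.039  82.135] pos [0.481 0.013 0.225] F [-0.377 -0.006  0.157] grip 0.08667422250585341 0.0
rotvec [-0.015 -0.1   -0.079] dpos cm NOW [-0.719  0.091  4.244] cm AFTER turn [-0.294 -0.015  4.296] local mm [ -2.911   0.438 152.955] hand k 0.1777892979571023
```

drive_tool:
  angular:
    - [-0.008,-0.05,-0.04]
    - [-0.007,-0.05,-0.04]
    - [0,0,0]
    - [0,0,0]
    - [0,0,0]
    - [0,0,0]
  delta_pos:
    - [0,0,0]
    - [0,0,0]
    - [-0.1,0,1.5]
    - [-0.2,0,2.8]
    - [0,0,0]
    - [0,0,0]
  gripper: [8.7,8.7,8.7,8.7,8.7,8.7]

```text
time_s: 5.8
tool_pos: [0.5032, 0.014, 0.1846]
tool_rot: [177.7, 21.7, 178.6]
force: [0.3, -0.5, 0.0]
grip_width: 0.087
grasp_force: 0.0
```

```bash
python3 go.py 0.1 0.033; python3 - <<'E'
from h import *
p=eyes.read_camera("scene"); save(p,"s2.png",(170,100,400,270),3.4)
E
```

```text
t 5.8 q [  6.118 -12.729  -9.438 124.591  -3.48   46.177  87.454] pos [0.503 0.014 0.185] F [ 0.335 -0.48   0.049] grip 0.08702928779584318 0.0
rotvec [-0.001 -0.005  0.   ] dpos cm NOW [0.249 0.058 7.394] cm AFTER turn [0.283 0.051 7.393] local mm [  2.765  -0.792 106.927] hand k 0.09965172045295237
```

View pics/s2.png

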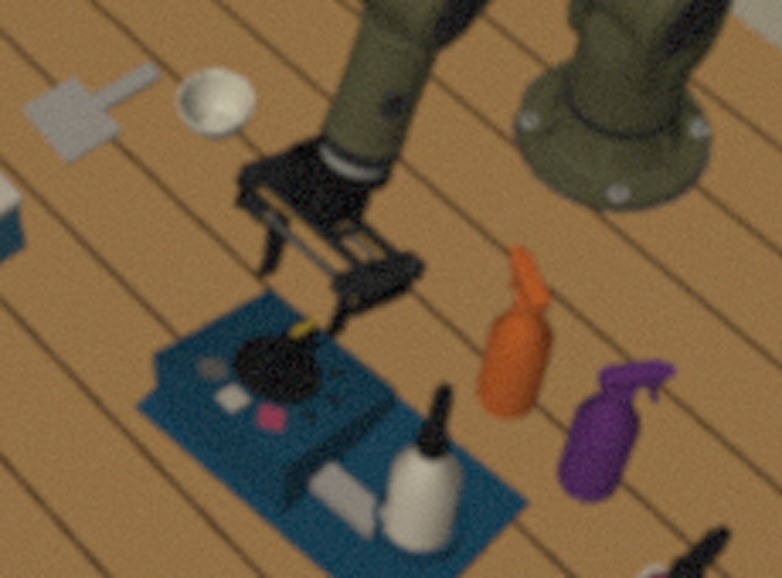

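The hand stands over the knob, fingers either side of the bar (crop px ~(300,330)). The white bottle (425,495) is clear of it. Descending, then closing.

drive_tool:
  angular:
    - [0,0,0]
    - [0,-0.005,0]
    - [0,0,0]
    - [0,0,0]
    - [0,0,0]
    - [0,0,0]
    - [0,0,0]
    - [0,0,0]
    - [0,0,0]
    - [0,0,0]
    - [0,0,0]
    - [0,0,0]
    - [0,0,0]
  delta_pos:
    - [0.1,0.05,1.5]
    - [0.1,0,2]
    - [0.1,0,2]
    - [0,0,1.3]
    - [0,0,0.6]
    - [0,0,0]
    - [0,0,0]
    - [0,0,0]
    - [0,0,0]
    - [0,0,0]
    - [0,0,0]
    - [0,0,0]
    - [0,0,0]
  gripper: [8.7,8.7,8.7,8.7,8.7,8.7,1.5,1.5,1.5,1.5,1.5,1.5,1.5]
  squeeze: 20

```text
time_s: 7.15
tool_pos: [0.5272, 0.0164, 0.1132]
tool_rot: [177.7, 21.9, 178.5]
force: [-0.5, 0.2, 0.6]
grip_width: 0.0386
grasp_force: 0.0
```

```bash
python3 go.py 0.1 0.033
```

```text
t 7.15 q [  6.106  -4.62  -10.398 126.823  -1.512  35.694  85.616] pos [0.527 0.016 0.113] F [-0.457  0.156  0.632] grip 0.03861764845751633 0.0
rotvec [-0.001 -0.001 -0.   ] dpos cm NOW [-0.172  0.058 -0.134] cm AFTER turn [-0.172  0.058 -0.134] local mm [-1.772 -0.402 31.659] hand k 0.10015480750051071
```

drive_tool:
  angular:
    - [0,0,0]
    - [0,0,0]
    - [0,0,0]
    - [0,0,0]
    - [0,0,0]
    - [0,0,0]
    - [0,0,0]
  delta_pos:
    - [-0.17,0.05,0]
    - [0,0,0]
    - [0,0,0]
    - [0,0,0]
    - [0,0,0]
    - [0,0,0]
    - [0,0,0]
  gripper: [1.5,1.5,1.5,1.5,1.5,1.5,1.5]
  squeeze: 20

```text
time_s: 7.85
tool_pos: [0.5292, 0.0189, 0.1141]
tool_rot: [177.7, 22.0, 178.7]
force: [0.5, 4.5, 0.6]
grip_width: 0.0208
grasp_force: 19.3
```

```bash
python3 go.py 0.1 0.033
```

```text
t 7.85 q [  6.024  -4.452 -10.56  126.563  -1.527  35.727  85.524] pos [0.529 0.019 0.114] F [0.538 4.47  0.555] grip 0.020789402780521736 19.33356697903946
rotvec [ 0.001 -0.     0.002] dpos cm NOW [ 0.043 -0.202 -0.13 ] cm AFTER turn [ 0.043 -0.202 -0.13 ] local mm [ 0.629  1.967 31.699] hand k 0.09809394959084751
```

drive_tool:
  angular:
    - [0,0,0]
    - [0,0,0]
    - [0,0,0.05]
    - [0,0,0.1]
    - [0,0,0.1]
    - [0,0,0.1]
    - [0,0,0.1]
    - [0,0,0.1]
    - [0,0,0.05]
    - [0,0,0]
    - [0,0,0]
  delta_pos:
    - [0,0.2,0]
    - [0,0,0]
    - [0,0,0]
    - [0,0,0]
    - [0,0,0]
    - [0,0,0]
    - [0,0,0]
    - [0,0,0]
    - [0,0,0]
    - [0,0,0]
    - [0,0,0]
  gripper: [1.5,1.5,1.5,1.5,1.5,1.5,1.5,1.5,1.5,1.5,1.5]
  squeeze: 50

```text
time_s: 8.95
tool_pos: [0.5294, 0.0195, 0.1142]
tool_rot: [165.4, 16.8, 142.5]
force: [3.6, 3.4, -1.0]
grip_width: 0.0204
grasp_force: 47.7
```

```bash
python3 go.py 0.7 0.033
```

```text
t 8.95 q [  8.112  -4.405 -12.704 126.481  -1.61   35.72   51.054] pos [0.529 0.019 0.114] F [ 3.592  3.386 -1.039] grip 0.020439166739618896 47.65009962458862
rotvec [-0.     0.     0.001] dpos cm NOW [-0.098 -0.245 -0.126] cm AFTER turn [-0.098 -0.245 -0.126] local mm [ 0.825  2.503 31.736] hand k 0.6990500679649159
```

drive_tool:
  angular:
    - [0,0,0.08]
    - [0,0,0.08]
    - [0,0,0.08]
    - [0,0,0.08]
    - [0,0,0.08]
    - [0,0,0.08]
    - [0,0,0.08]
    - [0,0,0.08]
    - [0,0,0.08]
    - [0,0,0.08]
    - [0,0,0.08]
    - [0,0,0.08]
    - [0,0,0.08]
    - [0,0,0.08]
    - [0,0,0.08]
    - [0,0,0]
    - [0,0,0]
  delta_pos:
    - [0,0,0]
    - [0,0,0]
    - [0,0,0]
    - [0,0,0]
    - [0,0,0]
    - [0,0,0]
    - [0,0,0]
    - [0,0,0]
    - [0,0,0]
    - [0,0,0]
    - [0,0,0]
    - [0,0,0]
    - [0,0,0]
    - [0,0,0]
    - [0,0,0]
    - [0,0,0]
    - [0,0,0]
  gripper: [1.5,1.5,1.5,1.5,1.5,1.5,1.5,1.5,1.5,1.5,1.5,1.5,1.5,1.5,1.5,1.5,1.5]

```text
time_s: 10.65
tool_pos: [0.53, 0.0192, 0.1144]
tool_rot: [158.9, -7.0, 77.2]
force: [5.8, 3.8, -3.9]
grip_width: 0.0195
grasp_force: 50.0
```

```bash
python3 go.py 1.9 0.033
```

```text
t 10.65 q [ 12.395  -4.312 -16.783 126.329  -2.181  35.63  -17.217] pos [0.53  0.019 0.114] F [ 5.798  3.814 -3.864] grip 0.01950082331710218 49.9952345341444
rotvec [ 0.002 -0.    -0.   ] dpos cm NOW [-0.256 -0.066 -0.131] cm AFTER turn [-0.256 -0.066 -0.131] local mm [ 1.453  2.211 31.693] hand k 1.9003312309520823
```

drive_tool:
  angular:
    - [0,0,0.08]
    - [0,0,0.08]
    - [0,0,0.08]
    - [0,0,0.08]
    - [0,0,0.08]
    - [0,0,0.08]
    - [0,0,0.08]
    - [0,0,0.08]
    - [0,0,0.08]
    - [0,0,0.08]
    - [0,0,0.08]
    - [0,0,0.08]
    - [0,0,0.08]
    - [0,0,0.08]
    - [0,0,0.08]
    - [0,0,0.04]
    - [0,0,0]
    - [0,0,0]
    - [0,0,0]
  delta_pos:
    - [0,0,0]
    - [0,0,0]
    - [0,0,0]
    - [0,0,0]
    - [0,0,0]
    - [0,0,0]
    - [0,0,0]
    - [0,0,0]
    - [0,0,0]
    - [0,0,0]
    - [0,0,0]
    - [0,0,0]
    - [0,0,0]
    - [0,0,0]
    - [0,0,0]
    - [0,0,0]
    - [0,0,0]
    - [0,0,0]
    - [0,0,0]
  gripper: [1.5,1.5,1.5,1.5,1.5,1.5,1.5,1.5,1.5,1.5,1.5,1.5,1.5,1.5,1.5,1.5,1.5,1.5,1.5]

```text
time_s: 12.55
tool_pos: [0.5297, 0.019, 0.1143]
tool_rot: [179.9, -22.2, 4.8]
force: [5.6, 3.4, -2.3]
grip_width: 0.0196
grasp_force: 50.0
```

```bash
python3 go.py 3.14 0.033; python3 - <<'E'
from h import *
p=eyes.read_camera("scene"); save(p,"s3.png",(210,150,320,270),5)
E
```

```text
t 12.55 q [ 16.841  -4.264 -21.026 126.199  -2.752  35.655 -87.723] pos [0.53  0.019 0.114] F [ 5.605  3.404 -2.296] grip 0.01963067645898066 49.99668094329536
rotvec [ 0.001 -0.001 -0.001] dpos cm NOW [-0.118  0.202 -0.13 ] cm AFTER turn [-0.119  0.202 -0.131] local mm [ 1.183  2.022 31.695] hand k 3.140549034780072
```

View pics/s3.png

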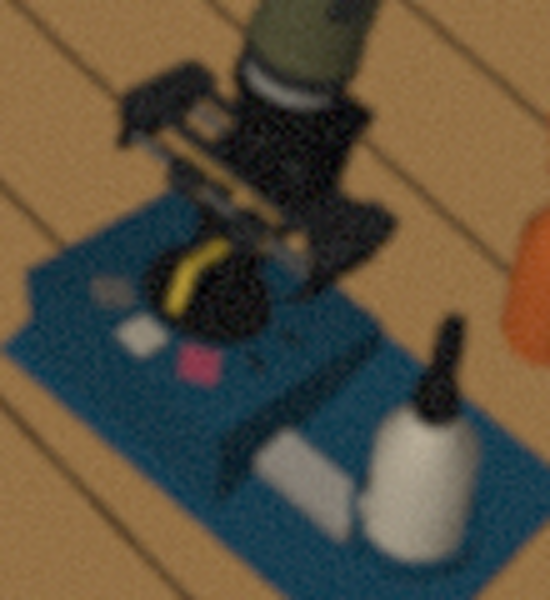

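The yellow pointer's foot, at crop px (175,305), heads toward the white mark (142,335). Now I'll open, back out along the axis and check.

drive_tool:
  angular:
    - [0,0,0]
    - [0,0,0]
    - [0,0,0]
    - [0,0,0]
    - [0,0,0]
    - [0,0,0]
    - [0,0,0]
    - [0,0,0]
    - [0,0,0]
    - [0,0,0]
    - [0,0,0]
    - [0,0,0]
    - [0,0,0]
    - [0,0,0]
    - [0,0,0]
  delta_pos:
    - [0,0,0]
    - [0,0,0]
    - [0,0,0]
    - [0,0,0]
    - [0,0,0]
    - [0,0,0]
    - [0,0,0]
    - [0,0,-1]
    - [0,0,-2]
    - [0,0,-2]
    - [0,0,-2]
    - [0,0,-2]
    - [0,0,-2]
    - [0,0,0]
    - [0,0,0]
  gripper: [7,7,7,7,7,7,7,7,7,7,7,7,7,7,7]

```text
time_s: 14.1
tool_pos: [0.4878, 0.0157, 0.2164]
tool_rot: [179.9, -22.1, 4.8]
force: [0.1, -0.0, -0.5]
grip_width: 0.0702
grasp_force: 0.0
```

```bash
python3 go.py 3.14 0.14; python3 - <<'E'
from h import *
p=eyes.read_camera("scene"); save(p,"s4.png",(210,150,320,270),5)
p=eyes.read_camera("top"); save(p,"t4.png",(180,140,300,240),5)
E
```

```text
t 14.1 q [ 16.145 -16.923 -17.652 123.585  -7.891  50.652 -83.139] pos [0.488 0.016 0.216] F [ 0.084 -0.01  -0.538] grip 0.07015256867356724 0.0
rotvec [ 0.001 -0.     0.   ] dpos cm NOW [-0.064  0.212  0.21 ] cm AFTER turn [-0.064  0.212  0.21 ] local mm [  0.638   2.124 142.1  ] hand k 3.1399352500823237
```

View pics/s4.png

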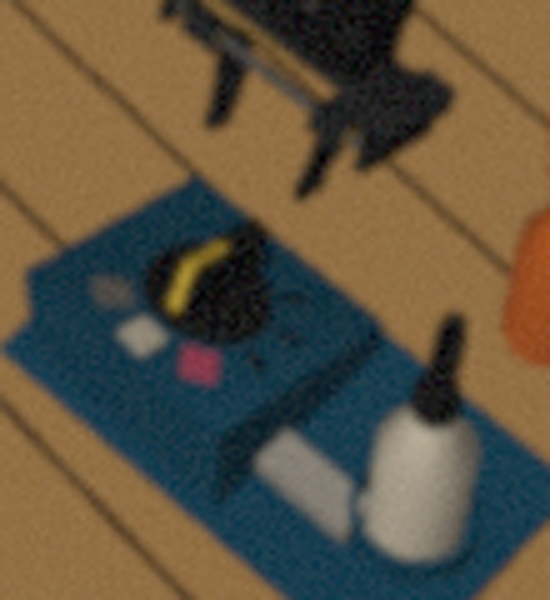

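The knob is released and the hand is clear. The pointer runs from crop px (228,245) over (190,262) to (172,310), toward the white mark. I'll check it numerically.

```bash
python3 - <<'E'
from go import *
from scipy.optimize import minimize
p=eyes.read_camera("scene"); h=cv2.cvtColor(p["pixels"],cv2.COLOR_RGB2HSV)
u,v=np.meshgrid(range(512),range(384)); m=(h[...,0]>18)&(h[...,0]<38)&(h[...,1]>120)&(np.hypot(u-248,v-205)<13)
Rc=R.from_euler("xyz",p["orientation"],degrees=True).as_matrix()
def pr(l): q=(Rw@l+o-p["origin"])@Rc@p["mtx"].T; return q[:2]/q[2]
px=np.stack([u[m],v[m]],1); print(len(px),px.min(0),px.max(0),px.mean(0))
for k in(2.513,2.9,3.0,3.142,3.28,3.4,3.77):
    d=np.array([-np.cos(k),np.sin(k),0]); a=np.array([.001,.002,0])
    print(k,[pr(a+d*r+[0,0,z]).round(1) for r,z in((.01,.051),(.04,.051),(.04,.012),(.046,.01))])
E
```

```text
98 [242 198] [256 213] [248.092 204.378]
2.513 [array([255.4, 200.9]), array([254.6, 206.8]), array([251.4, 215. ]), array([251.1, 216.7])]
2.9 [array([254.3, 200.4]), array([250.3, 205. ]), array([247.2, 213.3]), array([246.2, 214.6])]
3.0 [array([254.1, 200.3]), array([249.3, 204.4]), array([246.2, 212.7]), array([245.1, 213.9])]
3.142 [array([253.7, 200. ]), array([248. , 203.4]), array([244.9, 211.7]), array([243.6, 212.8])]
3.28 [array([253.5, 199.8]), array([246.8, 202.4]), array([243.8, 210.7]), array([242.3, 211.6])]
3.4 [array([253.2, 199.5]), array([246. , 201.4]), array([243. , 209.7]), array([241.4, 210.5])]
3.77 [array([252.8, 198.8]), array([244.3, 198.3]), array([241.3, 206.6]), array([239.5, 206.9])]
```

View pics/t4.png

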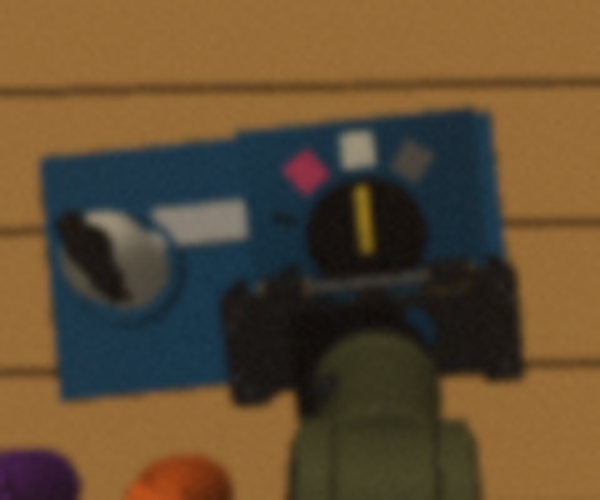

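The top view shows the pointer, from (368,250) to (360,187), aimed at the white mark (357,150). The scene bend and foot match 3.14. Handing in.

```bash
python3 -c "
from cell import env
print(env.sign_off())"
```

```text
the job is handed in; nothing more can be done
None
```

The white bottle is on the refill foot, so I turned the knob clockwise in one grip to the white mark, let go and handed the job in at about 14 s; both cameras showed the pointer at about 3.14 rad with the hand clear, but the sign-off gave no verdict.

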